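# Trip test of the workbench power box

### The arm

A 6-joint arm with a two-finger parallel gripper is mounted at the origin on the work surface. World frame = base frame: x ahead of the robot, y to its left, z up, the work surface at z = 0. Lengths are in m, angles in rad, forces in N, time in s.
With the tool pointing down it reaches from about 0.25 to 0.725 m from the base axis. Payload 9.7 kg.
Tool frame: the origin (TCP) lies at the very end of the fingers, on their centre line; the grasp point (between the pads) lies 19 mm behind it; z points along the fingers, y is the line along which they close (so a half turn about z gives the same grasp; the last joint's range is limited). The gripper opens to 85 mm and grips with 20 to 120 N. Pads are 22 mm wide; open, the fingers measure 114 mm over their backs; the gripper's body (76 mm by 85 mm) begins 54 mm behind the grasp point. The pads swing forward as they close: fully open they stand 13 mm farther back than shut.
Start: joints at [1.261, 0.087, 0.176, 1.66, 0, 1.571], TCP at [0.168, 0.524, 0.231] pointing down, gripper open.
Joint ranges: [-3.13, 3.13], [-0.85, 1.81], [-1.15, 1.24], [-2.2, 2.28], [-1.44, 1.52], [-3.14, 3.14]. Speed limits (rad/s): [2.22, 2.22, 2.57, 3.14, 3.14, 3.14].

### API

Orientations are given as a unit quaternion [w, x, y, z].
In Python, from cell import r, grab_frame, camera_info, ticket, nets gives the robot as it stands.
- The arm moves only by the tool send_rows, never from a script. Its argument "moves" is a list of rows, each an object with "translation": the shift along the tool's x, y, z normalised to -1 to 1, where 1 is 500 mm, a list of three; "angular": the turn, a rotation vector about the tool's x, y, z normalised to -1 to 1, where 1 is 60 degrees, a list of three; "hand": the opening, from -1 (shut) to 1 (fully open). A call has 1 to 20 rows; each row is the pose to reach, as a shift and turn from the pose commanded when the call began, along the tool's axes at that moment; what a row does not reach only later rows make up. A row lasts 1/12 s, in which the tool goes at most 41.7 mm and 7.16 degrees, less where a joint would pass 70% of its speed; a pose out of reach is approached as far as the arm can. A call with a number of a shift or a turn outside -1 to 1 is refused whole. A call with a gripper value outside its range is refused whole. The fingers move at their own pace and stop on an object; the grip force is fixed at half the most. Time passes only in rows, so rows that repeat a pose let the fingers close. It gives the time, the measured TCP pose, the force, the opening and the grip force at its end, in the units of the state.
- r.observe(): the state, without advancing time (a new reading comes with each control period).
- grab_frame(name): name is "scene" or "top"; returns (picture, depth): 400x640x3 uint8, red, green, blue; 400x640 float32, m along the optical axis (not along the pixel's ray), 0 where there is no reading.
- camera_info(name): a dict with "fovy" (degrees; the focal length in pixels is half the picture's height over the tangent of half this angle, whatever the lens; pixels are square), "cx", "cy" (the principal point, pixels), "cam_to_world" (4x4, takes a point from camera to world coordinates). Camera axes: x right, y down, z forward; pixel columns grow to the right and rows downward; lengths in m; the calibration is good to about 2 mm. A picture is of the moment at which its call begins. camera_info takes no time and is no camera call.
- ticket.close_job(): hands the job in; it is judged then, once.
Trained networks look in the newest picture that a camera, given by its name, has taken for a name from the list of things; names that differ only in an ending like _2 or _b are one class to them, and where a whole thing is asked for, a point or a joint stands for the part that bears it (a point fixed in the world has none). Each returns a list of dicts, best first, with "confidence" (0 to 1); they miss things now and then, are a little off and sometimes report something else, mostly with a low value. They report only what shows in the picture. A call takes as long as a camera call.
- nets.boxes_of(camera, name): "rect" ([left, top, width, height] in pixels, round what is visible of it).
- nets.trace(camera, name): "region" (400x640 bool, what is visible of it) and "rect" ([left, top, width, height] in pixels, round what is visible of it).
- nets.tip_of(camera, name): "pixel" ([column, row] in pixels: a listed point, or the origin of a listed thing).
The state is a dict: "t": time; "qpos": joint angles; "qvel": joint speeds; "tau": joint torques, N m; "tcp_pos": TCP position; "eef_rot": TCP orientation; "contact_force": force on the tool from outside, world axes, zero at the start; "ft_torque": the same for the moment, N m; "opening": finger opening in m; "finger_force": force on a finger pad.
Only numpy, scipy, OpenCV 4.12 (cv2) and the standard library are available. Lean on these libraries where they do the work, as an engineer would, in place of code of your own. Each camera call takes 0.05 s, during which the arm holds its last target. There are 200 camera calls.

### The job

Test the trip of the bench's power box: first get the machine safe by standing the tin, which is in the way of the trip lever, upright on the cork mat and by setting the speed lever to idle (straight up, in line with the two small teeth of its quadrant). Then press the round test button so that the trip lever drops all the way down, and lift the lever fully back up so that it stays there. Leave the square button unpressed and the other things on the bench where they are.

Things in the scene. Friction and masses are not known exactly. Their poses are not given: they have to be found in the camera images.
- trip_box: grey steel power box, 130 (x) x 200 (y) x 70 mm high, fixed to the bench; origin at the centre of its underside, its front faces its own -x (the robot). On its top: the trip lever near its -y end, the round test button near its +y end in front (-x), the square button behind that one (+x)
- trip_hinge (a point): hinge of the trip lever, 82 mm above the bench, at (-20, -50) mm in the box's xy frame; the hinge axis is the box's y axis. It lies between two small cheeks 32 mm apart that rise to 93 mm
- trip_lever (a joint): angle of the trip lever (rad): 0 = up (leaning back 0.17 rad past vertical, towards the box's +x, where it rests by its weight), 1.57 + 0.17 = 1.74 = fully dropped, lying level towards the box's -x, its bar overhanging the front by 70 mm. It is free and tips over by its own weight: short of vertical (over 0.17) it falls down. Only the test button (or a hand) trips it
- trip_bar (a point): middle of the black cross bar (12 mm thick, 62 mm long along the box's y) at the end of the trip lever, 115 mm from the hinge axis; the lever itself is a 10 mm steel rod. A few newtons lift it
- test_button (a joint): travel of the round test button (m): 0 = out, 0.007 = fully pressed, straight down, about 5 N; trips the lever at about 0.004 to 0.005; springs back
- test_top (a point): centre of the top of the round black test button, 22 mm across, standing 12 mm above a flat collar 36 mm across; 86 mm above the bench when out
- square_button (a joint): travel of the square button (m): 0 = out; not to be pressed
- square_top (a point): centre of the top of the square black button, 22 x 22 mm, 70 mm behind the test button, 86 mm above the bench
- speed_box: grey speed control, 100 (x) x 140 (y) x 60 mm high, fixed; origin at the centre of its underside. The lever swings between two aluminium half discs (50 mm radius about the hinge, 24 mm clear between them and 32 mm over both); a small steel tooth stands on each disc at the top, up to 117 mm above the bench: the idle mark
- speed_hinge (a point): hinge of the speed lever, 60 mm above the middle of the speed box; axis along that box's x
- speed_lever (a joint): angle of the speed lever (rad): 0 = idle, straight up; positive = knob towards the speed box's +y; range -0.9 to 0.9; stiff, stays where it is left (1 to 2 N at the knob)
- speed_knob (a point): centre of the black ball knob (28 mm) on the speed lever, 100 mm from the hinge
- tin: plain metal tin, 50 mm across, 100 mm high, 0.2 kg, standing under the place to which the trip lever's bar drops; origin at the centre of its underside, z up its axis
- mat: square cork mat, 130 x 130 x 3 mm, fixed flat on the bench, empty; origin at the centre of its underside
- can: drinks can, 66 mm across, 120 mm high, bystander; origin at its foot
- jar: screw jar, 56 mm across, 80 mm high, bystander; origin at its foot
- tape_roll: roll of tape lying flat, 96 mm across, 25 mm high, bystander; origin at its foot
- tape_measure: tape measure, 65 x 36 x 60 mm, bystander; origin at its foot
- screwdriver: screwdriver 200 mm long lying along its x, bystander

How it is judged:
By the outcome, as a careful person would: the job done as asked, in the order asked, and still so for the second after the job is handed in, with the robot touching nothing.
It also fails if it takes over 70 s, if anything falls off the work surface, if the arm or the gripper's body presses on something with over 40 N, if the wrist force passes 120 N, or if a joint passes its speed limit or range.

## Working session

There is one attempt and no reset: what is moved stays moved. The work goes in short steps, Python scripts to look and compute and a tool call to move; the robot and the scene stay as the last step left them, time stands still between calls to the robot, and variables do not carry over. Pictures are saved under pics/ and viewed, at most 10 in all, crops included, and the job is handed in when it is done.

Besides the shell and the picture viewer there is one more tool, called after "Call:" by a JSON object that holds its "method" and its "body", one argument or row to a line. send_rows: Moves the arm, as the interface text tells. Its arguments: {"type":"object","properties":{"moves":{"type":"array","items":{"type":"object","properties":{"translation":{"type":"array","items":{"type":"number"}},"angular":{"type":"array","items":{"type":"number"}},"hand":{"type":"number"}}}}},"required":["moves"]}

```bash
mkdir -p pics; cat > h.py <<'E'
import numpy as np, cv2
from cell import r, grab_frame, camera_info, ticket, nets
def K(c):
    i=camera_info(c); f=200/np.tan(np.radians(i["fovy"])/2); return f,i["cx"],i["cy"],np.array(i["cam_to_world"])
def atz(c,px,z):
    f,cx,cy,T=K(c); d=T[:3,:3]@np.array([(px[0]-cx)/f,(px[1]-cy)/f,1]); o=T[:3,3]; return o+d*(z-o[2])/d[2]
def cloud(c,D):
    f,cx,cy,T=K(c); v,u=np.mgrid[:400,:640]; P=np.stack([(u-cx)/f*D,(v-cy)/f*D,D],-1); return P@T[:3,:3].T+T[:3,3]
def save(n,I): cv2.imwrite("pics/"+n,I[:,:,::-1])
E
cat > a.py <<'E'
from h import *
np.set_printoptions(precision=4,suppress=True)
Z=dict(trip_hinge=.082,test_top=.086,square_top=.086,speed_hinge=.06,trip_box=0,speed_box=0,mat=0,tin=0,can=0,jar=0,tape_roll=0,tape_measure=0,screwdriver=0.01,trip_bar=.195,speed_knob=.15)
for c in("top","scene"):
    I,D=grab_frame(c); save(c+"0.png",I); np.savez(c+"0",I=I,D=D)
    print(c,camera_info(c)["cam_to_world"][:3] if 0 else K(c)[3][:3,3], K(c)[:3])
    for n,z in Z.items():
        for d in nets.tip_of(c,n)[:2]: print(n,np.array(d["pixel"]).round(1),round(d["confidence"],2),atz(c,d["pixel"],z).round(4))
print(r.observe())
E
python3 a.py
```

```text
top [0.5205 0.037  1.5523] (np.float64(481.0184109762749), 316.6237823366284, 196.7074208334799)
trip_hinge [327.2 195.2] 0.48 [0.6243 0.022  0.082 ]
test_top [241.4 222.3] 0.61 [0.5346 0.2815 0.086 ]
test_top [268.8 206.1] 0.45 [0.5861 0.1995 0.086 ]
square_top [243.9 202.6] 0.56 [0.5949 0.2761 0.086 ]
speed_hinge [418.3 219.9] 0.95 [ 0.5565 -0.2617  0.06  ]
speed_hinge [424.9 258.2] 0.74 [ 0.4393 -0.2834  0.06  ]
trip_box [265.5 207.5] 0.81 [0.5852 0.2196 0.    ]
speed_box [419.1 215.7] 0.78 [ 0.5715 -0.2761  0.    ]
mat [334.4 259.3] 0.91 [ 0.4248 -0.007   0.    ]
mat [244.7 202. ] 0.7 [0.6013 0.2876 0.    ]
tin [285.6 247.1] 0.72 [0.4595 0.1507 0.    ]
can [363.7 203.1] 0.62 [ 0.6076 -0.0972  0.    ]
jar [248.4 245.1] 0.74 [0.4628 0.2706 0.    ]
jar [363.5 198.9] 0.45 [ 0.6211 -0.0963  0.    ]
tape_roll [426.1 259.1] 0.78 [ 0.4333 -0.3001  0.    ]
tape_roll [361.4 199.8] 0.26 [ 0.618  -0.0896  0.    ]
tape_measure [317.2 143.5] 0.85 [0.7981 0.058  0.    ]
screwdriver [326.4 198.4] 0.79 [0.619  0.0236 0.01  ]
speed_knob [400.3 212.7] 0.64 [ 0.5739 -0.1912  0.15  ]
scene [1.3332 0.
[... 793 characters left out ...]
 ]
screwdriver [315.3 239. ] 0.61 [0.6246 0.032  0.01  ]
trip_bar [377.2 199.6] 0.77 [0.5905 0.1777 0.195 ]
trip_bar [219.6 178.4] 0.6 [ 0.6532 -0.2075  0.195 ]
speed_knob [238.6 171.3] 0.43 [ 0.5793 -0.1973  0.15  ]
{'t': 1.6, 'qpos': array([ 1.261 ,  0.0869,  0.1759,  1.6598, -0.    ,  1.5708]), 'qvel': array([-0.0015,  0.0002, -0.0007, -0.0001,  0.0003, -0.0005]), 'tau': array([  0.0007, -52.0098,  46.485 ,   0.002 ,   0.    ,   0.    ]), 'tcp_pos': array([0.1677, 0.5238, 0.2313]), 'eef_rot': array([-0.    ,  0.1543,  0.988 , -0.    ]), 'contact_force': array([-0.0818, -0.6496, -0.7112]), 'ft_torque': array([ 0.0145,  0.0299, -0.0055]), 'finger_force': 0.0, 'opening': 0.08555182506927961}
```

```bash
cat > b.py <<'E'
from h import *
np.set_printoptions(precision=4,suppress=True)
for c in("top","scene"):
    d=np.load(c+"0.npz"); I=d["I"]; P=cloud(c,d["D"])
    if c=="top": save("tz.png",cv2.resize(I[120:290,200:460],(780,510),interpolation=cv2.INTER_CUBIC))
    else: save("sz.png",cv2.resize(I[130:320,200:450],(780,593),interpolation=cv2.INTER_CUBIC))
    ok=d["D"]>0
    def reg(n,m):
        m=m&ok; q=P[m]
        if len(q)<5: print(c,n,len(q)); return
        rc=cv2.minAreaRect((q[:,:2]*1000).astype(np.float32)); print(c,n,len(q),"mean",q.mean(0),"rect",np.round(rc[0],1),np.round(rc[1],1),round(rc[2],1))
    X,Y,Zz=P[...,0],P[...,1],P[...,2]
    box=(X>.48)&(X<.69)&(Y>.08)&(Y<.35)
    reg("boxtop",box&(abs(Zz-.070)<.004)); reg("buttons",box&(abs(Zz-.086)<.003)&(Y>.2)); reg("leverhi",box&(Zz>.12))
    reg("bar",box&(Zz>.180))
    sp=(X>.46)&(X<.66)&(Y>-.4)&(Y<-.15)
    reg("sptop",sp&(abs(Zz-.06)<.004)); reg("knob",sp&(Zz>.13)); 
    reg("tin",(abs(X-.46)<.06)&(abs(Y-.15)<.05)&(abs(Zz-.1)<.005))
    reg("jar",(abs(X-.46)<.06)&(abs(Y-.27)<.05)&(abs(Zz-.08)<.005))
    reg("can",(abs(X-.61)<.06)&(abs(Y+.095)<.05)&(abs(Zz-.12)<.005))
    for k in ("mat","trip_lever","speed_lever","trip_box","speed_box","tin"):
        for e in nets.trace(c,k)[:1]: reg(k+" %.2f"%e["confidence"],e["region"])
E
python3 b.py
```

```text
top boxtop 1848 mean [0.5773 0.2293 0.0701] rect [577.3 229. ] [129.8 199.2] 8.3
top buttons 61 mean [0.5594 0.2793 0.0857] rect [545.  277.5] [129.3  27.4] 3.5
top leverhi 107 mean [0.5818 0.1789 0.1917] rect [578.7 179.5] [22.9 59.5] 2.6
top bar 91 mean [0.5835 0.1793 0.1996] rect [583.1 179.6] [13.2 60.1] 8.0
top sptop 937 mean [ 0.5599 -0.2689  0.0602] rect [ 560.4 -266.2] [140.5  99.7] 86.5
top knob 69 mean [ 0.5647 -0.1974  0.1428] rect [ 564.8 -198.4] [23.7 24.7] 0.7
top tin 188 mean [0.4597 0.1519 0.1003] rect [459.  150.9] [45.2 48.3] 1.4
top jar 205 mean [0.4687 0.2736 0.0801] rect [480.1 268.9] [85.5 78.5] 89.1
top can 296 mean [ 0.6147 -0.0923  0.1204] rect [615.1 -92.8] [59.  57.2] 43.9
top mat 0.78 1678 mean [ 0.4256 -0.0059  0.0035] rect [425.5  -6. ] [135.4 130.1] 88.3
top trip_lever 0.62 107 mean [0.5811 0.1807 0.1728] rect [584.1 181.8] [47.3 31.3] 65.3
top speed_lever 0.46 118 mean [ 0.5634 -0.2155  0.1215] rect [ 566.  -227.3] [23.7 82.5] 2.3
top trip_box 0.61 2801 mean [0.5772 0.2275 0.0745] rect [579.9 237.2] [141.2 215.4] 8.5
top speed_box 0.81 1568 mean [ 0.56
[... 719 characters left out ...]
ar 226 mean [0.468  0.2748 0.081 ] rect [479.4 277.6] [82.7 48.6] 11.6
scene can 340 mean [ 0.6172 -0.0916  0.121 ] rect [615.5 -92.2] [58.7 57.1] 23.8
scene mat 0.57 1439 mean [ 0.4283 -0.0051  0.0046] rect [425.4  -6.3] [132.4 136.6] 89.0
scene trip_lever 0.67 252 mean [0.5645 0.1747 0.1527] rect [503.6 163. ] [187.3  58.4] 10.7
scene speed_lever 0.67 102 mean [ 0.5702 -0.204   0.1322] rect [ 564.4 -210.4] [55.2 23.6] 69.7
scene trip_box 0.60 4528 mean [0.5964 0.2311 0.0671] rect [524.2 224.3] [248.9 217. ] 9.1
scene speed_box 0.68 2085 mean [ 0.5807 -0.251   0.0621] rect [ 564.9 -266.7] [164.7 169.9] 35.8
scene tin 0.63 194 mean [0.5806 0.178  0.1729] rect [536.7 170.2] [119.4  55.1] 10.2
```

View pics/top0.png

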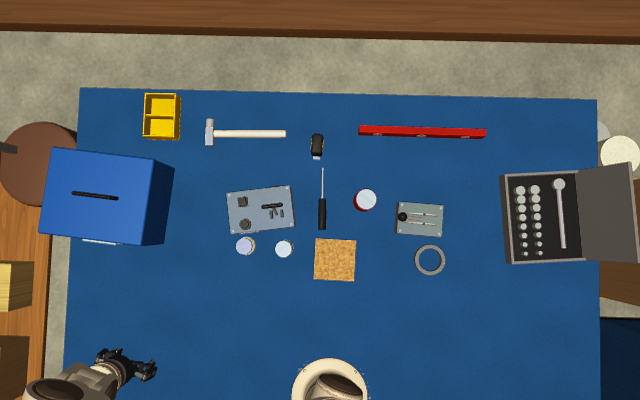

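View pics/scene0.png

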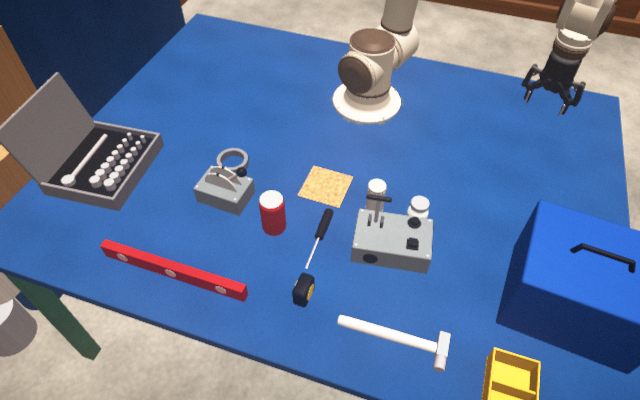

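The top view shows the trip box at px (262,208), tin (284,248), jar (245,245), mat (335,260), speed knob (402,216) and can (365,200). The scene view agrees, with the trip lever up. The depth data puts the box at about (0.577, 0.229) with yaw 8.3°, and the bar is where that pose predicts.

```bash
cat >> h.py <<'E'
from scipy.spatial.transform import Rotation as Ro
np.set_printoptions(precision=4,suppress=True)
def down(yaw):  # tool down, tool y at world angle yaw (deg)
    a=np.radians(yaw); y=np.array([np.cos(a),np.sin(a),0]); z=np.array([0,0,-1.]); return Ro.from_matrix(np.stack([np.cross(y,z),y,z],1))
def plan(targets, start=None):
    o=r.observe(); w=o["eef_rot"]; R0=Ro.from_quat([w[1],w[2],w[3],w[0]]) ; p0=o["tcp_pos"]
    if start: p0,R0=np.array(start[0]),start[1]
    for p,R in targets:
        print("T",(R0.inv().apply(np.array(p)-p0)/.5).round(4),"A",((R0.inv()*R).as_rotvec()/np.radians(60)).round(4))
E
python3 - <<'E'
from h import *
for c in("top","scene"):
    d=np.load(c+"0.npz"); P=cloud(c,d["D"]); X,Y,Z=np.moveaxis(P,-1,0)
    for n,m in dict(rnd=(X>.505)&(X<.565)&(Y>.25)&(Y<.31)&(abs(Z-.086)<.004),sq=(X>.57)&(X<.64)&(Y>.25)&(Y<.32)&(abs(Z-.086)<.004),jar=(abs(X-.463)<.035)&(abs(Y-.272)<.035)&(abs(Z-.08)<.005)).items():
        q=P[m]; print(c,n,len(q),q.mean(0),np.round(cv2.minAreaRect((q[:,:2]*1000).astype(np.float32)),1) if 0 else (q.min(0)+q.max(0))/2)
R=down(90)
plan([([.46,.1515,.231],R),([.46,.1515,.045],R)])
plan([([.46,.1515,.231],R),([.46,.1515,.045],R)],([.46,.1515,.231],R))
print(r.observe()["t"])
E
```

```text
top rnd 34 [0.5306 0.273  0.0864] [0.5297 0.272  0.0862]
top sq 36 [0.5995 0.2838 0.0863] [0.5997 0.2837 0.0862]
top jar 187 [0.4642 0.2735 0.0804] [0.4641 0.2739 0.08  ]
scene rnd 45 [0.5334 0.2733 0.0868] [0.5316 0.2729 0.0861]
scene sq 68 [0.6013 0.2834 0.0867] [0.6006 0.2834 0.0859]
scene jar 222 [0.4671 0.2746 0.081 ] [0.4658 0.2743 0.08  ]
T [-0.7838 -0.5309  0.0006] A [-0.      0.     -0.2958]
T [-0.7838 -0.5309  0.3726] A [-0.      0.     -0.2958]
T [0. 0. 0.] A [0. 0. 0.]
T [0.    0.    0.372] A [0. 0. 0.]
2.2
```

Call:
{"method": "send_rows", "body": {
  "moves": [
    {"translation":[-0.06,-0.04,0],"angular":[0,0,-0.03],"hand":1},
    {"translation":[-0.12,-0.08,0],"angular":[0,0,-0.06],"hand":1},
    {"translation":[-0.18,-0.12,0],"angular":[0,0,-0.09],"hand":1},
    {"translation":[-0.24,-0.163,0],"angular":[0,0,-0.12],"hand":1},
    {"translation":[-0.3,-0.203,0],"angular":[0,0,-0.15],"hand":1},
    {"translation":[-0.36,-0.244,0],"angular":[0,0,-0.18],"hand":1},
    {"translation":[-0.42,-0.285,0],"angular":[0,0,-0.21],"hand":1},
    {"translation":[-0.48,-0.325,0],"angular":[0,0,-0.24],"hand":1},
    {"translation":[-0.54,-0.366,0],"angular":[0,0,-0.27],"hand":1},
    {"translation":[-0.6,-0.406,0],"angular":[0,0,-0.296],"hand":1},
    {"translation":[-0.66,-0.447,0],"angular":[0,0,-0.296],"hand":1},
    {"translation":[-0.71,-0.481,0],"angular":[0,0,-0.296],"hand":1},
    {"translation":[-0.75,-0.508,0],"angular":[0,0,-0.296],"hand":1},
    {"translation":[-0.7838,-0.531,0],"angular":[0,0,-0.296],"hand":1},
    {"translation":[-0.7838,-0.531,0],"angular":[0,0,-0.296],"hand":1},
    {"translation":[-0.7838,-0.531,0],"angular":[0,0,-0.296],"hand":1},
    {"translation":[-0.7838,-0.531,0],"angular":[0,0,-0.296],"hand":1}
  ]
}}

```text
t: 3.62
tcp_pos: [0.4597, 0.1517, 0.2313]
eef_rot: [-0.0, 0.0, 1.0, 0.0]
contact_force: [0.1, 0.6, 0.0]
opening: 0.0853
finger_force: 0.0
```

Call:
{"method": "send_rows", "body": {
  "moves": [
    {"translation":[0,0,0.06],"angular":[0,0,0],"hand":1},
    {"translation":[0,0,0.12],"angular":[0,0,0],"hand":1},
    {"translation":[0,0,0.18],"angular":[0,0,0],"hand":1},
    {"translation":[0,0,0.24],"angular":[0,0,0],"hand":1},
    {"translation":[0,0,0.29],"angular":[0,0,0],"hand":1},
    {"translation":[0,0,0.33],"angular":[0,0,0],"hand":1},
    {"translation":[0,0,0.36],"angular":[0,0,0],"hand":1},
    {"translation":[0,0,0.372],"angular":[0,0,0],"hand":1},
    {"translation":[0,0,0.372],"angular":[0,0,0],"hand":1},
    {"translation":[0,0,0.372],"angular":[0,0,0],"hand":-1},
    {"translation":[0,0,0.372],"angular":[0,0,0],"hand":-1},
    {"translation":[0,0,0.372],"angular":[0,0,0],"hand":-1},
    {"translation":[0,0,0.372],"angular":[0,0,0],"hand":-1},
    {"translation":[0,0,0.372],"angular":[0,0,0],"hand":-1},
    {"translation":[0,0,0.372],"angular":[0,0,0],"hand":-1},
    {"translation":[0,0,0.372],"angular":[0,0,0],"hand":-1},
    {"translation":[0,0,0.372],"angular":[0,0,0],"hand":-1},
    {"translation":[0,0,0.372],"angular":[0,0,0],"hand":-1}
  ]
}}

```text
t: 5.12
tcp_pos: [0.4607, 0.1517, 0.0468]
eef_rot: [0.001, -0.0, 1.0, 0.0]
contact_force: [-3.2, -0.3, 6.2]
opening: 0.0492
finger_force: 61.8
```

Call:
{"method": "send_rows", "body": {
  "moves": [
    {"translation":[0,0,-0.02],"angular":[0,0,0],"hand":-1},
    {"translation":[0,0,-0.05],"angular":[0,0,0],"hand":-1},
    {"translation":[0,0,-0.08],"angular":[0,0,0],"hand":-1},
    {"translation":[0.005,-0.02,-0.09],"angular":[0,0,0],"hand":-1},
    {"translation":[0.013,-0.06,-0.09],"angular":[0,0,0],"hand":-1},
    {"translation":[0.022,-0.1,-0.09],"angular":[0,0,0],"hand":-1},
    {"translation":[0.033,-0.15,-0.09],"angular":[0,0,0],"hand":-1},
    {"translation":[0.044,-0.2,-0.09],"angular":[0,0,0],"hand":-1},
    {"translation":[0.055,-0.25,-0.09],"angular":[0,0,0],"hand":-1},
    {"translation":[0.063,-0.285,-0.09],"angular":[0,0,0],"hand":-1},
    {"translation":[0.069,-0.307,-0.09],"angular":[0,0,0],"hand":-1},
    {"translation":[0.07,-0.315,-0.08],"angular":[0,0,0],"hand":-1},
    {"translation":[0.07,-0.315,-0.06],"angular":[0,0,0],"hand":-1},
    {"translation":[0.07,-0.315,-0.04],"angular":[0,0,0],"hand":-1},
    {"translation":[0.07,-0.315,-0.025],"angular":[0,0,0],"hand":-1},
    {"translation":[0.07,-0.315,-0.015],"angular":[0,0,0],"hand":-1},
    {"translation":[0.07,-0.315,-0.01],"angular":[0,0,0],"hand":-1},
    {"translation":[0.07,-0.315,-0.007],"angular":[0,0,0],"hand":-1},
    {"translation":[0.07,-0.315,-0.006],"angular":[0,0,0],"hand":-1},
    {"translation":[0.07,-0.315,-0.006],"angular":[0,0,0],"hand":-1}
  ]
}}

```text
t: 6.78
tcp_pos: [0.4248, -0.0055, 0.0499]
eef_rot: [0.0, -0.001, 1.0, 0.0]
contact_force: [-10.4, 0.8, 18.5]
opening: 0.0491
finger_force: 64.4
```

Call:
{"method": "send_rows", "body": {
  "moves": [
    {"translation":[0,0,-0.002],"angular":[0,0,0],"hand":-1},
    {"translation":[0,0,-0.003],"angular":[0,0,0],"hand":-1},
    {"translation":[0,0,-0.003],"angular":[0,0,0],"hand":0.3},
    {"translation":[0,0,-0.003],"angular":[0,0,0],"hand":0.6},
    {"translation":[0,0,-0.003],"angular":[0,0,0],"hand":1},
    {"translation":[0,0,-0.003],"angular":[0,0,0],"hand":1},
    {"translation":[0,0,-0.003],"angular":[0,0,0],"hand":1},
    {"translation":[0,0,-0.003],"angular":[0,0,0],"hand":1},
    {"translation":[0,0,-0.02],"angular":[0,0,0],"hand":1},
    {"translation":[0,0,-0.06],"angular":[0,0,0],"hand":1},
    {"translation":[0,0,-0.12],"angular":[0,0,0],"hand":1},
    {"translation":[0,0,-0.18],"angular":[0,0,0],"hand":1},
    {"translation":[0,0,-0.24],"angular":[0,0,0],"hand":1},
    {"translation":[0,0,-0.3],"angular":[0,0,0],"hand":1},
    {"translation":[0,0,-0.34],"angular":[0,0,0],"hand":1},
    {"translation":[0,0,-0.36],"angular":[0,0,0],"hand":1}
  ]
}}

```text
t: 8.12
tcp_pos: [0.4257, -0.0061, 0.2318]
eef_rot: [0.002, -0.0, 1.0, -0.0]
contact_force: [-0.5, -0.3, -0.2]
opening: 0.0854
finger_force: 0.0
```

```bash
cat > c.py <<'E'
from h import *
for c in("top","scene"):
    I,D=grab_frame(c); save(c+"1.png",I); P=cloud(c,D); X,Y,Z=np.moveaxis(P,-1,0)
    for n,m in dict(tin=(abs(X-.425)<.05)&(abs(Y+.006)<.05)&(abs(Z-.103)<.006)&(D>0),knob=(X>.5)&(X<.63)&(Y>-.29)&(Y<-.15)&(Z>.125)&(Z<.19)).items():
        q=P[m]; 
        if len(q): print(c,n,len(q),q.mean(0),(q.min(0)+q.max(0))/2,q.min(0),q.max(0))
    for e in nets.tip_of(c,"speed_knob")[:2]: print(e["confidence"],atz(c,e["pixel"],.132))
R=down(-3.5+180)
o=r.observe();print(o["t"],o["tcp_pos"],o["eef_rot"],o["qpos"])
plan([([.565,-.197,.23],R)]); plan([([.565,-.197,.23],down(-3.5))])
E
python3 c.py
```

```text
top knob 69 [ 0.5646 -0.1977  0.1431] [ 0.5647 -0.2004  0.1392] [ 0.5529 -0.2151  0.126 ] [ 0.5766 -0.1858  0.1523]
0.73 [0.5345 0.2709 0.132 ]
0.61 [ 0.5711 -0.208   0.132 ]
scene tin 194 [ 0.4281 -0.0036  0.1041] [ 0.4261 -0.0048  0.103 ] [ 0.3999 -0.0289  0.0971] [0.4522 0.0194 0.1088]
scene knob 86 [ 0.5707 -0.1951  0.1416] [ 0.5688 -0.1984  0.1389] [ 0.5564 -0.2134  0.1265] [ 0.5812 -0.1833  0.1513]
0.62 [ 0.5535 -0.2049  0.132 ]
8.3167 [ 0.4248 -0.006   0.2273] [-0.0006 -0.0001  1.      0.    ] [-0.0142 -0.2101 -0.114   1.668   0.     -0.0144]
T [-0.2803 -0.382  -0.0058] A [ 0.0008 -0.0008 -1.4415]
T [-0.2803 -0.382  -0.0058] A [-0.0009 -0.0008  1.5585]
```

Call:
{"method": "send_rows", "body": {
  "moves": [
    {"translation":[-0.02,-0.03,0],"angular":[0,0,-0.1],"hand":1},
    {"translation":[-0.05,-0.07,0],"angular":[0,0,-0.2],"hand":1},
    {"translation":[-0.08,-0.11,0],"angular":[0,0,-0.3],"hand":1},
    {"translation":[-0.11,-0.15,0],"angular":[0,0,-0.4],"hand":1},
    {"translation":[-0.14,-0.19,0],"angular":[0,0,-0.5],"hand":1},
    {"translation":[-0.17,-0.235,0],"angular":[0,0,-0.6],"hand":1},
    {"translation":[-0.2,-0.28,0],"angular":[0,0,-0.7],"hand":1},
    {"translation":[-0.23,-0.32,0],"angular":[0,0,-0.8],"hand":1},
    {"translation":[-0.255,-0.36,0],"angular":[0,0,-0.9],"hand":1},
    {"translation":[-0.27,-0.38,0],"angular":[0,0,-1],"hand":1},
    {"translation":[-0.28,-0.392,0],"angular":[0,0,-1],"hand":1},
    {"translation":[-0.28,-0.392,0],"angular":[0,0,-1],"hand":1},
    {"translation":[-0.28,-0.392,0],"angular":[0,0,-1],"hand":1}
  ]
}}

```text
t: 9.4
tcp_pos: [0.5646, -0.2016, 0.2271]
eef_rot: [-0.001, -0.499, 0.867, 0.001]
contact_force: [-0.5, -0.0, -0.5]
opening: 0.0849
finger_force: 0.0
```

```bash
python3 - <<'E'
from h import *
R=down(-3.5+180); plan([([.5645,-.202,.23],R),([.5645,-.202,.119],R)])
print(r.observe()["tcp_pos"])
E
```

```text
T [ 0.0007 -0.0002 -0.0057] A [ 0.002   0.0002 -0.4449]
T [ 0.0006 -0.0007  0.2163] A [ 0.002   0.0002 -0.4449]
[ 0.5646 -0.2016  0.2271]
```

Call:
{"method": "send_rows", "body": {
  "moves": [
    {"translation":[0,0,0],"angular":[0,0,-0.11],"hand":1},
    {"translation":[0,0,0],"angular":[0,0,-0.22],"hand":1},
    {"translation":[0,0,0],"angular":[0,0,-0.33],"hand":1},
    {"translation":[0,0,0.02],"angular":[0,0,-0.445],"hand":1},
    {"translation":[0,0,0.06],"angular":[0,0,-0.445],"hand":1},
    {"translation":[0,0,0.1],"angular":[0,0,-0.445],"hand":1},
    {"translation":[0,0,0.15],"angular":[0,0,-0.445],"hand":1},
    {"translation":[0,0,0.19],"angular":[0,0,-0.445],"hand":1},
    {"translation":[0,0,0.21],"angular":[0,0,-0.445],"hand":1},
    {"translation":[0,0,0.216],"angular":[0,0,-0.445],"hand":1},
    {"translation":[0,0,0.216],"angular":[0,0,-0.445],"hand":-1},
    {"translation":[0,0,0.216],"angular":[0,0,-0.445],"hand":-1},
    {"translation":[0,0,0.216],"angular":[0,0,-0.445],"hand":-1},
    {"translation":[0,0,0.216],"angular":[0,0,-0.445],"hand":-1},
    {"translation":[0,0,0.216],"angular":[0,0,-0.445],"hand":-1},
    {"translation":[0,0,0.216],"angular":[0,0,-0.445],"hand":-1},
    {"translation":[0,0,0.216],"angular":[0,0,-0.445],"hand":-1},
    {"translation":[0,0,0.216],"angular":[0,0,-0.445],"hand":-1},
    {"translation":[0,0,0.216],"angular":[0,0,-0.445],"hand":-1},
    {"translation":[0,0,0.216],"angular":[0,0,-0.445],"hand":-1}
  ]
}}

```text
t: 11.07
tcp_pos: [0.5656, -0.2017, 0.1211]
eef_rot: [0.001, -0.687, 0.727, -0.0]
contact_force: [1.1, 4.3, 6.7]
opening: 0.0248
finger_force: 58.6
```

```bash
python3 - <<'E'
from h import *
R=down(-3.5+180); h=np.array([.5605,-.266,.06]); e=np.array([.061,.998,0])
o=r.observe(); print(o["tcp_pos"],o["opening"],o["contact_force"],o["finger_force"])
I,D=grab_frame("scene"); save("k1.png",cv2.resize(I[100:250,170:320],(600,600)))
# arc relative: target = start + (arc(a)-arc(a0))
a0=.69; s=np.array([.5645,-.202,.119])
arc=lambda a:h+.1*(np.sin(a)*e+np.cos(a)*np.array([0,0,1]))
plan([(s+arc(a)-arc(a0),R) for a in np.linspace(.69,0,11)],(s,R))
E
```

```text
[ 0.5656 -0.2017  0.1211] 0.0247845287816193 [1.0903 4.3347 6.6642] 58.612770438194275
T [0. 0. 0.] A [0. 0. 0.]
T [ 0.0109 -0.     -0.0084] A [0. 0. 0.]
T [ 0.0224 -0.     -0.016 ] A [0. 0. 0.]
T [ 0.0344 -0.     -0.0229] A [0. 0. 0.]
T [ 0.0468 -0.     -0.0289] A [0. 0. 0.]
T [ 0.0597 -0.     -0.034 ] A [0. 0. 0.]
T [ 0.0728 -0.     -0.0382] A [0. 0. 0.]
T [ 0.0862 -0.     -0.0415] A [0. 0. 0.]
T [ 0.0998 -0.     -0.0438] A [0. 0. 0.]
T [ 0.1135 -0.     -0.0453] A [0. 0. 0.]
T [ 0.1273 -0.     -0.0458] A [0. 0. 0.]
```

Call:
{"method": "send_rows", "body": {
  "moves": [
    {"translation":[0.011,0,-0.008],"angular":[0,0,0],"hand":-1},
    {"translation":[0.022,0,-0.016],"angular":[0,0,0],"hand":-1},
    {"translation":[0.034,0,-0.023],"angular":[0,0,0],"hand":-1},
    {"translation":[0.047,0,-0.029],"angular":[0,0,0],"hand":-1},
    {"translation":[0.06,0,-0.034],"angular":[0,0,0],"hand":-1},
    {"translation":[0.073,0,-0.038],"angular":[0,0,0],"hand":-1},
    {"translation":[0.086,0,-0.0415],"angular":[0,0,0],"hand":-1},
    {"translation":[0.1,0,-0.044],"angular":[0,0,0],"hand":-1},
    {"translation":[0.1135,0,-0.0455],"angular":[0,0,0],"hand":-1},
    {"translation":[0.127,0,-0.046],"angular":[0,0,0],"hand":-1},
    {"translation":[0.127,0,-0.046],"angular":[0,0,0],"hand":-1},
    {"translation":[0.127,0,-0.046],"angular":[0,0,0],"hand":-1}
  ]
}}

```text
t: 12.12
tcp_pos: [0.5613, -0.2658, 0.1432]
eef_rot: [-0.0, -0.686, 0.727, 0.0]
contact_force: [-0.5, -0.3, 0.0]
opening: -0.0002
finger_force: 0.0
```

```bash
python3 - <<'E'
from h import *
o=r.observe(); print(o["tcp_pos"],o["opening"],o["contact_force"],o["finger_force"])
I,D=grab_frame("scene"); save("k2.png",cv2.resize(I[110:230,170:290],(600,600),interpolation=cv2.INTER_CUBIC))
E
```

```text
[ 0.5613 -0.2658  0.1432] -0.00021396910284504324 [-0.4692 -0.2619  0.0112] 0.0
```

View pics/k2.png

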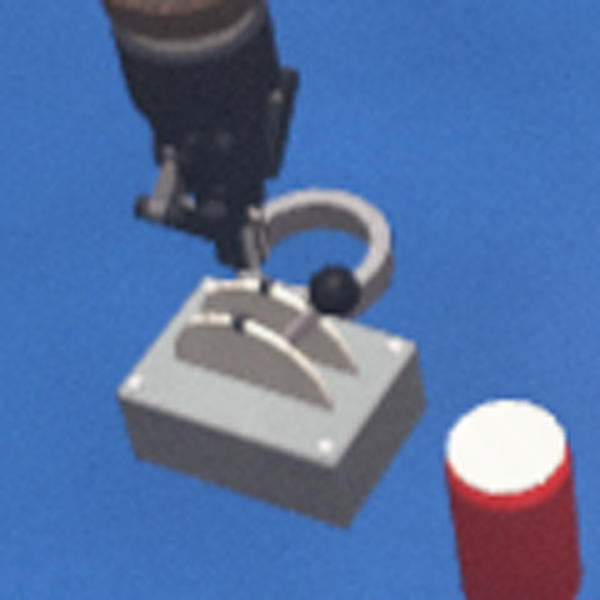

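The crop shows the knob slipped out at px (333,290). The lever is still tilted and the closed fingers are above the teeth at (245,265). I'll push the knob with the closed fingers first, then centre it with a grip along the swing.

```bash
cat >> h.py <<'E'
from scipy.optimize import least_squares
def knob(cams=("top","scene")):
    h=np.array([.5605,-.266,.06]); e=np.array([.061,.998,0])
    for c in cams:
        I,D=grab_frame(c); P=cloud(c,D); m=(I.max(-1)<75)&(D>0)&(abs(P[...,0]-.565)<.03)&(P[...,1]>-.36)&(P[...,1]<-.16)&(P[...,2]>.118)&(P[...,2]<.185)
        q=P[m]
        if len(q)<10: print(c,"few",len(q)); continue
        f=least_squares(lambda s:np.linalg.norm(q-s,axis=1)-.014,q.mean(0)-[0,0,.008],loss="soft_l1",f_scale=.002).x
        d=f-h; print(c,len(q),"knob",f,"ang",np.arctan2(d@e,d[2]),"rad",np.hypot(d@e,d[2]))
E
python3 -c "
from h import *
knob()
print(r.observe()['t'])"
```

```text
top 71 knob [ 0.5643 -0.2116  0.1447] ang 0.5722527742340597 rad 0.1007063460301616
scene 102 knob [ 0.5709 -0.2234  0.1535] ang 0.43209420329190695 rad 0.10292653932205448
12.2667
```

Call:
{"method": "send_rows", "body": {
  "moves": [
    {"translation":[0,0,-0.07],"angular":[0,0,0],"hand":-1},
    {"translation":[0,0,-0.14],"angular":[0,0,0],"hand":-1},
    {"translation":[-0.06,0,-0.14],"angular":[0,0,0],"hand":-1},
    {"translation":[-0.12,0,-0.14],"angular":[0,0,0],"hand":-1},
    {"translation":[-0.179,0,-0.14],"angular":[0,0,0],"hand":-1},
    {"translation":[-0.179,0,-0.12],"angular":[0,0,0],"hand":-1},
    {"translation":[-0.179,0,-0.06],"angular":[0,0,0],"hand":-1},
    {"translation":[-0.179,0,0],"angular":[0,0,0],"hand":-1},
    {"translation":[-0.179,0,0.024],"angular":[0,0,0],"hand":-1},
    {"translation":[-0.165,0,0.024],"angular":[0,0,0],"hand":-1},
    {"translation":[-0.15,0,0.022],"angular":[0,0,0],"hand":-1},
    {"translation":[-0.135,0,0.02],"angular":[0,0,0],"hand":-1},
    {"translation":[-0.12,0,0.017],"angular":[0,0,0],"hand":-1},
    {"translation":[-0.105,0,0.014],"angular":[0,0,0],"hand":-1},
    {"translation":[-0.09,0,0.011],"angular":[0,0,0],"hand":-1},
    {"translation":[-0.075,0,0.008],"angular":[0,0,0],"hand":-1},
    {"translation":[-0.062,0,0.006],"angular":[0,0,0],"hand":-1},
    {"translation":[-0.055,0,0.004],"angular":[0,0,0],"hand":-1},
    {"translation":[-0.055,0,0.004],"angular":[0,0,0],"hand":-1},
    {"translation":[-0.045,0,0.004],"angular":[0,0,0],"hand":-1}
  ]
}}

```text
t: 13.93
tcp_pos: [0.5626, -0.2427, 0.1412]
eef_rot: [-0.0, -0.687, 0.727, 0.0]
contact_force: [1.2, 1.8, 0.8]
opening: -0.0
finger_force: 0.6
```

```bash
python3 -c "
from h import *
knob()
o=r.observe();print(o['t'],o['tcp_pos'],o['contact_force'],o['qpos'])"
```

```text
top few 0
scene 58 knob [ 0.5682 -0.25    0.1666] ang 0.15320853662829467 rad 0.10787139005523116
14.0333 [ 0.5626 -0.2433  0.1411] [0.0135 0.5231 0.5028] [-0.4081  0.2233  0.1551  1.5029 -0.0003 -1.9213]
```

Call:
{"method": "send_rows", "body": {
  "moves": [
    {"translation":[-0.04,0,0],"angular":[0,0,0],"hand":-1},
    {"translation":[-0.04,0,-0.06],"angular":[0,0,0],"hand":-1},
    {"translation":[-0.04,0,-0.12],"angular":[0,0,0],"hand":-1},
    {"translation":[-0.04,0,-0.18],"angular":[0,0,0],"hand":-1},
    {"translation":[0,0,-0.2],"angular":[0,0,0.1],"hand":1},
    {"translation":[0.045,0,-0.2],"angular":[0,0,0.2],"hand":1},
    {"translation":[0.045,0,-0.2],"angular":[0,0,0.3],"hand":1},
    {"translation":[0.045,0,-0.2],"angular":[0,0,0.4],"hand":1},
    {"translation":[0.045,0,-0.2],"angular":[0,0,0.5],"hand":1},
    {"translation":[0.045,0,-0.2],"angular":[0,0,0.6],"hand":1},
    {"translation":[0.045,0,-0.2],"angular":[0,0,0.7],"hand":1},
    {"translation":[0.045,0,-0.2],"angular":[0,0,0.8],"hand":1},
    {"translation":[0.045,0,-0.2],"angular":[0,0,0.9],"hand":1},
    {"translation":[0.045,0,-0.2],"angular":[0,0,1],"hand":1},
    {"translation":[0.045,0,-0.2],"angular":[0,0,1],"hand":1},
    {"translation":[0.045,0,-0.2],"angular":[0,0,1],"hand":1}
  ]
}}

```text
t: 15.37
tcp_pos: [0.5614, -0.2653, 0.2411]
eef_rot: [-0.0, -0.233, 0.973, 0.0]
contact_force: [0.6, -0.6, -0.1]
opening: 0.0854
finger_force: 0.0
```

```bash
python3 -c "
from h import *
knob()
R=down(86.5)
plan([([.5605,-.266,.241],R),([.5605,-.266,.141],R)])
o=r.observe();print(o['t'],o['tcp_pos'],o['contact_force'],o['qpos'],o['opening'])
"
```

```text
top 15 knob [ 0.5609 -0.2686  0.1597] ang -0.0261116398063277 rad 0.09977619217016734
scene 70 knob [ 0.5609 -0.2677  0.1632] ang -0.016427183061391466 rad 0.103199666079344
T [ 0.0022 -0.0005  0.0004] A [ 0.     -0.0002  0.5067]
T [ 0.0022 -0.0005  0.2004] A [ 0.     -0.0002  0.5067]
15.4667 [ 0.5614 -0.2653  0.2412] [-0.1008 -0.1806  0.2614] [-0.4414  0.2693  0.4042  1.7059 -0.0001 -0.911 ] 0.08544252548961324
```

Call:
{"method": "send_rows", "body": {
  "moves": [
    {"translation":[0.002,0,0],"angular":[0,0,0.1],"hand":1},
    {"translation":[0.002,0,0],"angular":[0,0,0.2],"hand":1},
    {"translation":[0.002,0,0],"angular":[0,0,0.3],"hand":1},
    {"translation":[0.002,0,0],"angular":[0,0,0.4],"hand":1},
    {"translation":[0.002,0,0.02],"angular":[0,0,0.507],"hand":1},
    {"translation":[0.002,0,0.06],"angular":[0,0,0.507],"hand":1},
    {"translation":[0.002,0,0.1],"angular":[0,0,0.507],"hand":1},
    {"translation":[0.002,0,0.14],"angular":[0,0,0.507],"hand":1},
    {"translation":[0.002,0,0.17],"angular":[0,0,0.507],"hand":1},
    {"translation":[0.002,0,0.19],"angular":[0,0,0.507],"hand":1},
    {"translation":[0.002,0,0.2],"angular":[0,0,0.507],"hand":1},
    {"translation":[0.002,0,0.2],"angular":[0,0,0.507],"hand":1},
    {"translation":[0.002,0,0.2],"angular":[0,0,0.507],"hand":-0.35},
    {"translation":[0.002,0,0.2],"angular":[0,0,0.507],"hand":-0.35},
    {"translation":[0.002,0,0.2],"angular":[0,0,0.507],"hand":-0.35},
    {"translation":[0.002,0,0.2],"angular":[0,0,0.507],"hand":-0.35},
    {"translation":[0.002,0,0.2],"angular":[0,0,0.507],"hand":-0.35},
    {"translation":[0.002,0,0.2],"angular":[0,0,0.507],"hand":-0.35},
    {"translation":[0.002,0,0.2],"angular":[0,0,0.507],"hand":-0.35}
  ]
}}

```text
t: 17.05
tcp_pos: [0.5606, -0.2661, 0.1416]
eef_rot: [0.0, 0.032, 0.999, -0.0]
contact_force: [-0.2, -1.2, 1.3]
opening: 0.0279
finger_force: 0.8
```

```bash
python3 -c "
from h import *
o=r.observe();print(o['t'],o['tcp_pos'],o['contact_force'],o['opening'],o['finger_force'])
"
```

```text
17.05 [ 0.5606 -0.2661  0.1416] [-0.1546 -1.2184  1.2575] 0.027944886000493677 0.7673204317688942
```

Centred lightly at 28 mm. Release, rise, and check against the teeth.

Call:
{"method": "send_rows", "body": {
  "moves": [
    {"translation":[0,0,0],"angular":[0,0,0],"hand":0},
    {"translation":[0,0,0],"angular":[0,0,0],"hand":0.3},
    {"translation":[0,0,0],"angular":[0,0,0],"hand":0.5},
    {"translation":[0,0,0],"angular":[0,0,0],"hand":0.5},
    {"translation":[0,0,-0.04],"angular":[0,0,0],"hand":0.5},
    {"translation":[0,0,-0.1],"angular":[0,0,0],"hand":0.5},
    {"translation":[0.03,0.05,-0.16],"angular":[0,0,0],"hand":-1},
    {"translation":[0.07,0.11,-0.2],"angular":[0,0,0],"hand":-1},
    {"translation":[0.11,0.17,-0.2],"angular":[0,0,0],"hand":-1},
    {"translation":[0.15,0.23,-0.2],"angular":[0,0,0],"hand":-1},
    {"translation":[0.18,0.29,-0.2],"angular":[0,0,0],"hand":-1},
    {"translation":[0.2,0.35,-0.2],"angular":[0,0,0],"hand":-1},
    {"translation":[0.2,0.4,-0.2],"angular":[0,0,0],"hand":-1},
    {"translation":[0.2,0.4,-0.2],"angular":[0,0,0],"hand":-1}
  ]
}}

```text
t: 18.22
tcp_pos: [0.4732, -0.0566, 0.2419]
eef_rot: [0.001, 0.031, 1.0, 0.0]
contact_force: [-1.1, -0.0, -0.4]
opening: 0.0
finger_force: 0.0
```

```bash
python3 - <<'E'
from h import *
knob()
e=np.array([.061,.998,0]);ex=np.array([.998,-.061,0])
for c in("top","scene"):
    I,D=grab_frame(c); P=cloud(c,D); L=(P-[.5605,-.266,0]); u=L@ex; v=L@e; Z=P[...,2]
    m=(D>0)&(abs(u)<.022)&(abs(v)<.06)&(Z>.068)&(Z<.113)&(abs(u)>.006); print(c,"disc",m.sum(),(v[m].min()+v[m].max())/2,v[m].min(),v[m].max())
    m=(D>0)&(abs(u)<.02)&(abs(v)<.03)&(Z>.112)&(Z<.121); print("tooth",m.sum(),np.median(v[m]) if m.any() else "")
    m=(D>0)&(abs(Z-.06)<.004)&(abs(v)<.09)&(abs(u)<.07); print("top",v[m].min(),v[m].max(),u[m].min(),u[m].max())
    if c=="scene": A=cv2.resize(I[130:220,180:270],(600,600),interpolation=cv2.INTER_CUBIC); save("k3.png",A)
o=r.observe();print(o['t'],o['tcp_pos'],o['opening'],o['qpos'])
R=down(98.3); plan([([.531,.273,.23],R)])
E
```

```text
top 71 knob [ 0.5599 -0.2654  0.1616] ang 0.005103921682484642 rad 0.10163589800719675
scene 66 knob [ 0.5607 -0.2661  0.1615] ang -0.0011914891454106425 rad 0.10154463860502475
top disc 88 0.0006554427661173597 -0.047698455956525124 0.04900934148875984
tooth 10 0.002473418545195934
top -0.07040848738271818 0.07027686972859166 -0.0498534267983052 0.04985857067906172
scene disc 462 -0.004228295018030414 -0.05901430501229278 0.05055771497623195
tooth 28 0.0006299671669885389
top -0.06986277531321748 0.0711324656201911 -0.0482580944144635 0.0542266956975779
18.4167 [ 0.4738 -0.0603  0.2412] -0.00018364422839308055 [-0.1264 -0.0817  0.0263  1.6788 -0.0002 -0.0616]
T [-0.071   0.6726  0.0223] A [-0.0002 -0.     -0.2002]
```

View pics/k3.png

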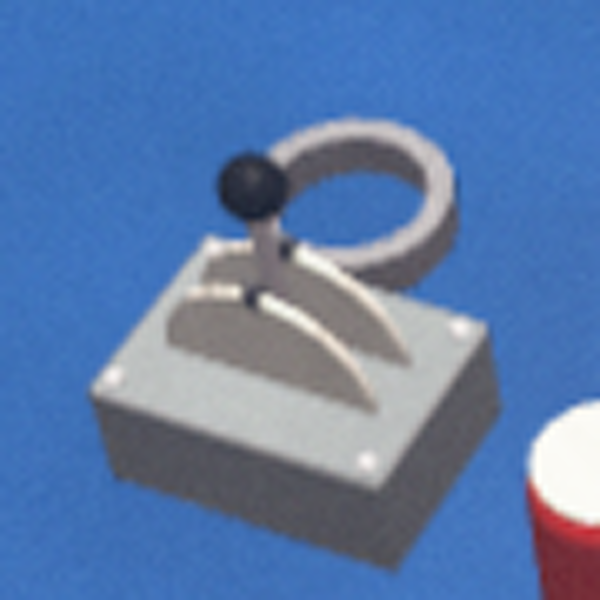

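The crop shows the knob at (253,187), with the rod passing through (268,260) between the teeth at (288,250) and (254,298). The lever is at idle within 0.01 rad. Next is the test button.

Call:
{"method": "send_rows", "body": {
  "moves": [
    {"translation":[-0.004,0.04,0],"angular":[0,0,-0.02],"hand":-1},
    {"translation":[-0.01,0.1,0],"angular":[0,0,-0.04],"hand":-1},
    {"translation":[-0.017,0.16,0],"angular":[0,0,-0.06],"hand":-1},
    {"translation":[-0.024,0.23,0],"angular":[0,0,-0.08],"hand":-1},
    {"translation":[-0.032,0.3,0],"angular":[0,0,-0.1],"hand":-1},
    {"translation":[-0.04,0.37,0],"angular":[0,0,-0.12],"hand":-1},
    {"translation":[-0.047,0.44,0],"angular":[0,0,-0.14],"hand":-1},
    {"translation":[-0.054,0.51,0],"angular":[0,0,-0.16],"hand":-1},
    {"translation":[-0.061,0.57,0],"angular":[0,0,-0.18],"hand":-1},
    {"translation":[-0.067,0.63,0],"angular":[0,0,-0.2],"hand":-1},
    {"translation":[-0.07,0.66,0.02],"angular":[0,0,-0.2],"hand":-1},
    {"translation":[-0.071,0.6726,0.05],"angular":[0,0,-0.2],"hand":-1},
    {"translation":[-0.071,0.6726,0.1],"angular":[0,0,-0.2],"hand":-1},
    {"translation":[-0.071,0.6726,0.16],"angular":[0,0,-0.2],"hand":-1},
    {"translation":[-0.071,0.6726,0.21],"angular":[0,0,-0.2],"hand":-1},
    {"translation":[-0.071,0.6726,0.25],"angular":[0,0,-0.2],"hand":-1},
    {"translation":[-0.071,0.6726,0.27],"angular":[0,0,-0.2],"hand":-1},
    {"translation":[-0.071,0.6726,0.28],"angular":[0,0,-0.2],"hand":-1},
    {"translation":[-0.071,0.6726,0.28],"angular":[0,0,-0.2],"hand":-1}
  ]
}}

```text
t: 20.0
tcp_pos: [0.5308, 0.2726, 0.1004]
eef_rot: [-0.001, -0.072, 0.997, -0.0]
contact_force: [-0.1, 0.3, 0.1]
opening: 0.0
finger_force: 0.0
```

```bash
python3 - <<'E'
from h import *
plan([([.531,.273,z],down(98.3)) for z in (.09,.082,.079)])
I,D=grab_frame("scene"); save("b1.png",cv2.resize(I[150:290,330:470],(600,600),interpolation=cv2.INTER_CUBIC))
print(r.observe()["tcp_pos"],r.observe()["contact_force"])
E
```

```text
T [-0.0004  0.0007  0.0208] A [-0.0006 -0.0013 -0.0013]
T [-0.0005  0.0007  0.0368] A [-0.0006 -0.0013 -0.0013]
T [-0.0005  0.0007  0.0428] A [-0.0006 -0.0013 -0.0013]
[0.5312 0.2731 0.1017] [0.2567 0.1377 0.3285]
```

View pics/b1.png

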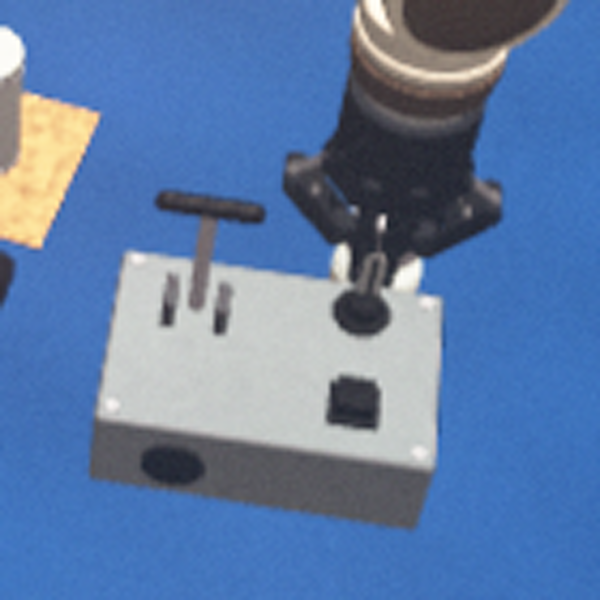

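The crop shows the fingertips at (370,290), above the round button at (362,312). The lever is up, and the square button at (354,403) is clear.

Call:
{"method": "send_rows", "body": {
  "moves": [
    {"translation":[0,0,0.01],"angular":[0,0,0],"hand":-1},
    {"translation":[0,0,0.02],"angular":[0,0,0],"hand":-1},
    {"translation":[0,0,0.026],"angular":[0,0,0],"hand":-1},
    {"translation":[0,0,0.03],"angular":[0,0,0],"hand":-1},
    {"translation":[0,0,0.034],"angular":[0,0,0],"hand":-1},
    {"translation":[0,0,0.038],"angular":[0,0,0],"hand":-1},
    {"translation":[0,0,0.042],"angular":[0,0,0],"hand":-1},
    {"translation":[0,0,0.043],"angular":[0,0,0],"hand":-1},
    {"translation":[0,0,0.043],"angular":[0,0,0],"hand":-1}
  ]
}}

```text
t: 20.8
tcp_pos: [0.5309, 0.2735, 0.0799]
eef_rot: [0.0, -0.072, 0.997, 0.0]
contact_force: [-1.7, -1.1, 4.5]
opening: -0.0002
finger_force: 2.1
```

```bash
cat > lev.py <<'E'
from h import *
def lev():
    B=Ro.from_euler("z",8.3,degrees=True); 
    for c in("top","scene"):
        I,D=grab_frame(c); P=cloud(c,D); L=B.inv().apply((P-[.577,.229,0]).reshape(-1,3)).reshape(P.shape)
        m=(D>0)&(abs(L[...,1]+.05)<.04)&(I.max(-1)<70)&(L[...,0]<.04)&(L[...,0]>-.16)&(L[...,2]>.05)
        up=m&(L[...,2]>.11); dn=m&(L[...,0]<-.1)
        print(c,"up pts",up.sum(),"down pts",dn.sum(),L[dn].mean(0) if dn.any() else "",L[up].mean(0) if up.any() else "")
    o=r.observe(); print(o["t"],o["tcp_pos"],o["contact_force"],o["qpos"])
lev()
E
python3 lev.py
```

```text
top up pts 123 down pts 0  [-0.047  -0.0341  0.3274]
scene up pts 39 down pts 0  [-0.048  -0.0506  0.194 ]
20.9 [0.5309 0.2736 0.08  ] [-1.5062 -1.0299  4.0277] [0.4758 0.1937 0.003  1.3798 0.     0.3311]
```

Tripped, and the lever is falling. I'll rise and back off.

Call:
{"method": "send_rows", "body": {
  "moves": [
    {"translation":[0,0,0],"angular":[0,0,0],"hand":-1},
    {"translation":[0,0,-0.04],"angular":[0,0,0],"hand":-1},
    {"translation":[0,0,-0.1],"angular":[0,0,0],"hand":-1},
    {"translation":[0,0,-0.16],"angular":[0,0,0],"hand":-1},
    {"translation":[0,0,-0.22],"angular":[0,0,0],"hand":-1},
    {"translation":[0,0,-0.28],"angular":[0,0,0],"hand":-1},
    {"translation":[0,0,-0.34],"angular":[0,0,0],"hand":-1},
    {"translation":[0,0,-0.36],"angular":[0,0,0],"hand":-1},
    {"translation":[0,0,-0.36],"angular":[0,0,0],"hand":-1}
  ]
}}

```text
t: 21.65
tcp_pos: [0.5317, 0.274, 0.2627]
eef_rot: [0.002, -0.072, 0.997, 0.001]
contact_force: [0.3, 1.0, -0.8]
opening: 0.0002
finger_force: 0.0
```

```bash
python3 lev.py; python3 - <<'E'
from h import *
# 45deg pitched tool in box-yaw frame: tool z=(cos45,0,-sin45), tool y = box y (same handedness as now)
B=Ro.from_euler("z",8.3,degrees=True)
s=2**-.5; z=np.array([s,0,-s]); y=np.array([0,1,0.]); Rt=B*Ro.from_matrix(np.stack([np.cross(y,z),y,z],1))
bar=lambda a:B.apply([-.02-.115*np.sin(a-.17),-.05,.082+.115*np.cos(a-.17)])+[.577,.229,0]
print(bar(1.74))
q=B.apply([-.20,-.05,0])+[.577,.229,0]
plan([([q[0]-.05,q[1],.26],Rt)])
E
```

```text
top up pts 107 down pts 65 [-0.135  -0.0504  0.0879] [-0.048  -0.0118  0.6969]
scene up pts 3 down pts 21 [-0.1287 -0.048   0.085 ] [-0.0295 -0.0105  0.6778]
21.75 [0.5311 0.2736 0.2589] [ 0.3725  0.1581 -0.2292] [ 0.4757  0.2185  0.3781  1.7308 -0.      0.3311]
[0.4506 0.16   0.0821]
T [ 0.4209 -0.1872 -0.002 ] A [-0.0002 -0.7503 -0.0001]
```

```bash
cat >> h.py <<'E'
B=Ro.from_euler("z",8.3,degrees=True); s_=2**-.5; zt=np.array([s_,0,-s_]); yt=np.array([0,1,0.])
Rt=B*Ro.from_matrix(np.stack([np.cross(yt,zt),yt,zt],1))
def bx(x,z): return B.apply([x,-.05,0])+[.577,.229,z]
E
python3 -c "
from h import *
plan([(bx(-.222,.21),Rt),(bx(-.222,.137),Rt)])"
```

```text
T [ 0.3659 -0.2016  0.098 ] A [-0.0002 -0.7503 -0.0001]
T [ 0.3658 -0.2015  0.244 ] A [-0.0002 -0.7503 -0.0001]
```

Call:
{"method": "send_rows", "body": {
  "moves": [
    {"translation":[0.05,-0.03,0],"angular":[0,-0.05,0],"hand":-1},
    {"translation":[0.1,-0.06,0],"angular":[0,-0.1,0],"hand":-1},
    {"translation":[0.15,-0.09,0],"angular":[0,-0.17,0],"hand":-1},
    {"translation":[0.2,-0.12,0],"angular":[0,-0.24,0],"hand":-1},
    {"translation":[0.25,-0.15,0],"angular":[0,-0.31,0],"hand":-1},
    {"translation":[0.3,-0.175,0],"angular":[0,-0.38,0],"hand":-1},
    {"translation":[0.34,-0.19,0.02],"angular":[0,-0.45,0],"hand":-1},
    {"translation":[0.366,-0.2016,0.04],"angular":[0,-0.52,0],"hand":-1},
    {"translation":[0.366,-0.2016,0.06],"angular":[0,-0.59,0],"hand":-1},
    {"translation":[0.366,-0.2016,0.08],"angular":[0,-0.66,0],"hand":-1},
    {"translation":[0.366,-0.2016,0.098],"angular":[0,-0.72,0],"hand":-1},
    {"translation":[0.366,-0.2016,0.098],"angular":[0,-0.75,0],"hand":-1},
    {"translation":[0.366,-0.2016,0.098],"angular":[0,-0.75,0],"hand":-1},
    {"translation":[0.366,-0.2016,0.098],"angular":[0,-0.75,0],"hand":-1},
    {"translation":[0.366,-0.2016,0.098],"angular":[0,-0.75,0],"hand":-1}
  ]
}}

```text
t: 23.0
tcp_pos: [0.4111, 0.1989, 0.2245]
eef_rot: [0.365, -0.062, 0.929, 0.014]
contact_force: [-0.2, 0.1, 0.1]
opening: 0.0
finger_force: 0.0
```

```bash
python3 -c "
from h import *
o=r.observe();print(o['t'],o['tcp_pos'],o['qpos'],bx(-.222,.21))
plan([(bx(-.222,.137),Rt),(bx(-.179,.094),Rt),(bx(-.137,.052),Rt)])"
```

```text
23.0 [0.4111 0.1989 0.2245] [ 0.685  -0.8466 -0.7044  1.0536 -0.3814  0.419 ] [0.3645 0.1475 0.21  ]
T [ 0.1974 -0.0869  0.058 ] A [-0.0256 -0.0368  0.0003]
T [ 0.1927 -0.0836  0.1795] A [-0.0256 -0.0368  0.0003]
T [ 0.1882 -0.0805  0.2982] A [-0.0256 -0.0368  0.0003]
```

The pose is too close in: j2 is at its limit. I'll come down beside the bar on the -y side, then slide in under it.

```bash
cat >> h.py <<'E'
def bb(x,y,z): return B.apply([x,y,0])+[.577,.229,z]
E
python3 -c "
from h import *
plan([(bb(-.137,-.112,.2),Rt),(bb(-.137,-.112,.13),Rt)])"
```

```text
T [-0.013  -0.2102  0.0844] A [-0.0256 -0.0368  0.0003]
T [ 0.0821 -0.2075  0.187 ] A [-0.0256 -0.0368  0.0003]
```

Call:
{"method": "send_rows", "body": {
  "moves": [
    {"translation":[-0.006,-0.05,0.02],"angular":[0,0,0],"hand":-1},
    {"translation":[-0.013,-0.1,0.05],"angular":[-0.01,-0.01,0],"hand":-1},
    {"translation":[-0.013,-0.15,0.07],"angular":[-0.02,-0.03,0],"hand":-1},
    {"translation":[-0.013,-0.18,0.084],"angular":[-0.026,-0.037,0],"hand":-1},
    {"translation":[-0.013,-0.21,0.084],"angular":[-0.026,-0.037,0],"hand":-1},
    {"translation":[-0.013,-0.21,0.084],"angular":[-0.026,-0.037,0],"hand":-1},
    {"translation":[-0.013,-0.21,0.084],"angular":[-0.026,-0.037,0],"hand":-1}
  ]
}}

```text
t: 23.58
tcp_pos: [0.4833, 0.1047, 0.205]
eef_rot: [0.371, -0.065, 0.926, 0.025]
contact_force: [-0.1, 0.2, 0.3]
opening: -0.0001
finger_force: 0.0
```

```bash
python3 -c "
from h import *
o=r.observe();print(o['t'],o['tcp_pos'],o['qpos'],bb(-.137,-.112,.2))
plan([(bb(-.137,-.112,.2),Rt),(bb(-.137,-.112,.13),Rt),(bb(-.137,-.112,.052),Rt)])"
```

```text
23.5833 [0.4833 0.1047 0.205 ] [ 0.2637 -0.8468 -0.7664  0.8933 -0.0876  0.0892] [0.4576 0.0984 0.2   ]
T [ 0.0449 -0.0053 -0.0291] A [-0.0055 -0.0224 -0.0028]
T [ 0.1415 -0.005   0.0722] A [-0.0055 -0.0224 -0.0028]
T [ 0.2492 -0.0047  0.185 ] A [-0.0055 -0.0224 -0.0028]
```

```bash
cat > kin.py <<'E'
from h import *
d=np.array([[.087,.176,1.660,np.hypot(.1677,.5238),.2313],[-.2101,-.114,1.668,np.hypot(.4248,.006),.2273],[.2233,.1551,1.5029,np.hypot(.5626,.2433),.1411],[.2693,.4042,1.7059,np.hypot(.5614,.2653),.2412],[-.0817,.0263,1.6788,np.hypot(.4738,.0603),.2412],[.1937,.003,1.3798,np.hypot(.5309,.2736),.08],[.2185,.3781,1.7308,np.hypot(.5311,.2736),.2589],[-.8468,-.7664,.8933,np.hypot(.4833,.1047),.205]])
def rows(a,b,c):
    f=a-b; p=f+c; S,C=np.sin,np.cos; o=0*a+1; z=0*a
    return np.stack([o,z,S(a),C(a),C(f),S(f),C(p)],-1),np.stack([z,o,C(a),-S(a),-S(f),C(f),-S(p)],-1)
Rr,Zz=rows(*d[:,:3].T); M=np.vstack([Rr,Zz]); t=np.r_[d[:,3],d[:,4]]
k=np.linalg.lstsq(M,t,rcond=1e-4)[0]; 
if __name__=="__main__":
    print(k,np.abs(M@k-t).max())
    A,Bq=np.meshgrid(np.linspace(-.83,1.8,500),np.linspace(-1.1,1.2,500))
    for p in (90,80,70,60,55,50,45):
        c=np.radians(p)-(A-Bq); a,b=rows(A,Bq,c); ok=(c>-2.1)&(c<2.2); rr=(a@k)[ok]; zz=(b@k)[ok]
        print(p,[(z,round(rr[abs(zz-z)<.004].min(),3),round(rr[abs(zz-z)<.004].max(),3)) for z in (.05,.08,.12,.16,.2,.25)])
E
python3 kin.py
```

```text
[-0.0006  0.1605  0.4202  0.0008  0.5186  0.036   0.4297] 0.00022457925919550092
90 [(0.05, np.float64(0.208), np.float64(0.874)), (0.08, np.float64(0.205), np.float64(0.862)), (0.12, np.float64(0.198), np.float64(0.845)), (0.16, np.float64(0.188), np.float64(0.826)), (0.2, np.float64(0.174), np.float64(0.804)), (0.25, np.float64(0.152), np.float64(0.773))]
80 [(0.05, np.float64(0.283), np.float64(0.95)), (0.08, np.float64(0.281), np.float64(0.939)), (0.12, np.float64(0.274), np.float64(0.923)), (0.16, np.float64(0.265), np.float64(0.904)), (0.2, np.float64(0.252), np.float64(0.882)), (0.25, np.float64(0.23), np.float64(0.851))]
70 [(0.05, np.float64(0.357), np.float64(1.029)), (0.08, np.float64(0.355), np.float64(1.019)), (0.12, np.float64(0.35), np.float64(1.003)), (0.16, np.float64(0.342), np.float64(0.985)), (0.2, np.float64(0.331), np.float64(0.965)), (0.25, np.float64(0.311), np.float64(0.936))]
60 [(0.05, np.float64(0.424), np.float64(1.107)), (0.08, np.float64(0.424), np.float64(1.098)), (0.12, np.float64(0.422), np.float64(1.084)), (0.16, np.float64(0.417), np.float64(1.068)
[... 225 characters left out ...]
4(1.122)), (0.16, np.float64(0.451), np.float64(1.108)), (0.2, np.float64(0.444), np.float64(1.091)), (0.25, np.float64(0.431), np.float64(1.065))]
50 [(0.05, np.float64(0.481), np.float64(1.18)), (0.08, np.float64(0.485), np.float64(1.172)), (0.12, np.float64(0.486), np.float64(1.16)), (0.16, np.float64(0.484), np.float64(1.147)), (0.2, np.float64(0.479), np.float64(1.13)), (0.25, np.float64(0.467), np.float64(1.106))]
45 [(0.05, np.float64(0.505), np.float64(1.213)), (0.08, np.float64(0.51), np.float64(1.206)), (0.12, np.float64(0.513), np.float64(1.196)), (0.16, np.float64(0.513), np.float64(1.183)), (0.2, np.float64(0.51), np.float64(1.168)), (0.25, np.float64(0.501), np.float64(1.147))]
```

```bash
cat >> h.py <<'E'
def Rp(p):
    p=np.radians(p); z=np.array([np.cos(p),0,-np.sin(p)]); return B*Ro.from_matrix(np.stack([np.cross(yt,z),yt,z],1))
E
python3 -c "
from h import *
plan([(bb(-.1725,-.05,.2),Rp(60)),(bb(-.1725,-.05,.101),Rp(60))])"
```

```text
T [ 0.0966  0.1183 -0.0788] A [-0.0051  0.2276 -0.0035]
T [0.2333 0.1187 0.0644] A [-0.0051  0.2276 -0.0035]
```

Call:
{"method": "send_rows", "body": {
  "moves": [
    {"translation":[0.03,0.03,-0.03],"angular":[0,0.08,0],"hand":-1},
    {"translation":[0.06,0.07,-0.06],"angular":[0,0.16,0],"hand":-1},
    {"translation":[0.0966,0.1183,-0.0788],"angular":[-0.005,0.2276,-0.0035],"hand":-1},
    {"translation":[0.0966,0.1183,-0.0788],"angular":[-0.005,0.2276,-0.0035],"hand":-1},
    {"translation":[0.0966,0.1183,-0.0788],"angular":[-0.005,0.2276,-0.0035],"hand":-1},
    {"translation":[0.0966,0.1183,-0.0788],"angular":[-0.005,0.2276,-0.0035],"hand":-1},
    {"translation":[0.0966,0.1183,-0.0788],"angular":[-0.005,0.2276,-0.0035],"hand":-1}
  ]
}}

```text
t: 24.17
tcp_pos: [0.4133, 0.1558, 0.1995]
eef_rot: [0.258, -0.072, 0.963, 0.019]
contact_force: [0.6, -0.3, 0.2]
opening: -0.0002
finger_force: 0.0
```

```bash
python3 -c "
from h import *
o=r.observe();print(o['t'],o['tcp_pos'],o['qpos'],bb(-.1725,-.05,.2))
plan([(bb(-.1725,-.05,.2),Rp(60)),(bb(-.1725,-.05,.101),Rp(60)),(bb(-.1425,-.05,.049),Rp(60))])"
```

```text
24.1667 [0.4133 0.1558 0.1995] [ 0.4599 -0.7196 -0.6021  1.1851 -0.1545  0.2718] [0.4135 0.1546 0.2   ]
T [-0.0007 -0.0024 -0.0008] A [0.0013 0.0007 0.003 ]
T [ 0.0985 -0.0023  0.1706] A [0.0013 0.0007 0.003 ]
T [ 0.0986 -0.0024  0.2907] A [0.0013 0.0007 0.003 ]
```

Call:
{"method": "send_rows", "body": {
  "moves": [
    {"translation":[0.025,-0.002,0.043],"angular":[0,0,0],"hand":-1},
    {"translation":[0.05,-0.0024,0.086],"angular":[0,0,0],"hand":-1},
    {"translation":[0.075,-0.0024,0.13],"angular":[0,0,0],"hand":-1},
    {"translation":[0.0985,-0.0024,0.165],"angular":[0,0,0],"hand":-1},
    {"translation":[0.0985,-0.0024,0.175],"angular":[0,0,0],"hand":-1},
    {"translation":[0.0985,-0.0024,0.2],"angular":[0,0,0],"hand":-1},
    {"translation":[0.0985,-0.0024,0.225],"angular":[0,0,0],"hand":-1},
    {"translation":[0.0985,-0.0024,0.25],"angular":[0,0,0],"hand":-1},
    {"translation":[0.0985,-0.0024,0.275],"angular":[0,0,0],"hand":-1},
    {"translation":[0.0985,-0.0024,0.29],"angular":[0,0,0],"hand":-1},
    {"translation":[0.0985,-0.0024,0.29],"angular":[0,0,0],"hand":-1}
  ]
}}

```text
t: 25.08
tcp_pos: [0.4431, 0.1586, 0.0486]
eef_rot: [0.258, -0.071, 0.963, 0.019]
contact_force: [-0.3, 1.0, -0.2]
opening: -0.0001
finger_force: 0.0
```

```bash
python3 lev.py; python3 - <<'E'
from h import *
I,D=grab_frame("scene"); save("l1.png",cv2.resize(I[140:280,320:460],(600,600),interpolation=cv2.INTER_CUBIC))
p=np.radians(60); n=np.array([np.sin(p),np.cos(p)]); d=np.array([np.cos(p),-np.sin(p)])
T=[]
for a in np.linspace(1.74,.08,20):
    b=np.array([-.02-.115*np.sin(a-.17),.082+.115*np.cos(a-.17)]); q=b-n*.017+d*.025; T.append((bb(q[0],-.05,q[1]),Rp(60)))
plan(T,(bb(-.1425,-.05,.049),Rp(60)))
E
```

```text
top up pts 0 down pts 112 [-0.1438 -0.0504  0.0865] 
scene up pts 3 down pts 94 [-0.1477 -0.0511  0.0923] [-0.1596 -0.0545  0.1137]
25.1833 [0.4431 0.1589 0.05  ] [-0.7718 -0.9537  0.488 ] [ 0.4286 -0.646  -0.8554  0.8548 -0.1395  0.2446]
T [-0.0121 -0.      0.0002] A [0. 0. 0.]
T [-0.0229 -0.     -0.0167] A [0. 0. 0.]
T [-0.0351  0.     -0.0327] A [0. 0. 0.]
T [-0.0487  0.     -0.0475] A [0. 0. 0.]
T [-0.0635  0.     -0.061 ] A [0. 0. 0.]
T [-0.0795 -0.     -0.0732] A [0. 0. 0.]
T [-0.0965  0.     -0.084 ] A [0. 0. 0.]
T [-0.1143 -0.     -0.0933] A [0. 0. 0.]
T [-0.1329  0.     -0.1009] A [0. 0. 0.]
T [-0.152   0.     -0.1069] A [0. 0. 0.]
T [-0.1716  0.     -0.1112] A [0. 0. 0.]
T [-0.1916  0.     -0.1138] A [0. 0. 0.]
T [-0.2116  0.     -0.1147] A [0. 0. 0.]
T [-0.2317 -0.     -0.1137] A [0. 0. 0.]
T [-0.2516  0.     -0.1111] A [0. 0. 0.]
T [-0.2712  0.     -0.1067] A [0. 0. 0.]
T [-0.2904  0.     -0.1006] A [0. 0. 0.]
T [-0.3089 -0.     -0.0929] A [0. 0. 0.]
T [-0.3267 -0.     -0.0835] A [0. 0. 0.]
T [-0.3436  0.     -0.0727] A [0. 0. 0.]
```

View pics/l1.png

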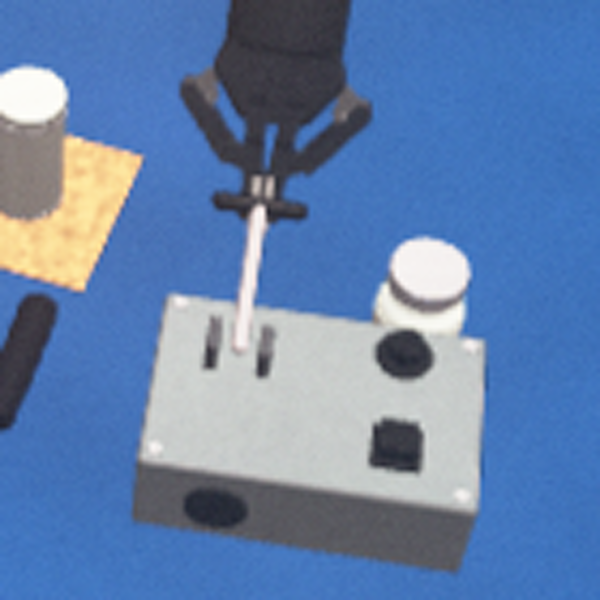

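The crop shows the fingertips behind and under the bar's middle, at (262,205). The lever is fully down, and the jar at (428,270) and tin are clear. I'll lift along the arc.

Call:
{"method": "send_rows", "body": {
  "moves": [
    {"translation":[-0.006,0,0],"angular":[0,0,0],"hand":-1},
    {"translation":[-0.012,0,0],"angular":[0,0,0],"hand":-1},
    {"translation":[-0.018,0,-0.008],"angular":[0,0,0],"hand":-1},
    {"translation":[-0.023,0,-0.017],"angular":[0,0,0],"hand":-1},
    {"translation":[-0.029,0,-0.025],"angular":[0,0,0],"hand":-1},
    {"translation":[-0.035,0,-0.033],"angular":[0,0,0],"hand":-1},
    {"translation":[-0.042,0,-0.04],"angular":[0,0,0],"hand":-1},
    {"translation":[-0.049,0,-0.0475],"angular":[0,0,0],"hand":-1},
    {"translation":[-0.056,0,-0.054],"angular":[0,0,0],"hand":-1},
    {"translation":[-0.0635,0,-0.061],"angular":[0,0,0],"hand":-1},
    {"translation":[-0.0715,0,-0.067],"angular":[0,0,0],"hand":-1},
    {"translation":[-0.0795,0,-0.073],"angular":[0,0,0],"hand":-1},
    {"translation":[-0.088,0,-0.079],"angular":[0,0,0],"hand":-1},
    {"translation":[-0.0965,0,-0.084],"angular":[0,0,0],"hand":-1},
    {"translation":[-0.105,0,-0.089],"angular":[0,0,0],"hand":-1},
    {"translation":[-0.114,0,-0.093],"angular":[0,0,0],"hand":-1},
    {"translation":[-0.123,0,-0.097],"angular":[0,0,0],"hand":-1},
    {"translation":[-0.133,0,-0.101],"angular":[0,0,0],"hand":-1},
    {"translation":[-0.142,0,-0.104],"angular":[0,0,0],"hand":-1},
    {"translation":[-0.152,0,-0.107],"angular":[0,0,0],"hand":-1}
  ]
}}

```text
t: 26.9
tcp_pos: [0.4818, 0.165, 0.1341]
eef_rot: [0.258, -0.072, 0.963, 0.019]
contact_force: [-0.8, -0.0, 0.8]
opening: 0.0001
finger_force: 0.4
```

```bash
python3 lev.py
```

```text
top up pts 566 down pts 542 [-0.1365 -0.0512  0.2269] [-0.1349 -0.0512  0.2244]
scene up pts 995 down pts 961 [-0.1423 -0.0489  0.246 ] [-0.1406 -0.049   0.2433]
27.0 [0.4822 0.1652 0.1346] [-0.412  -0.3287 -0.5449] [ 0.3998 -0.5518 -0.6417  0.9701 -0.1251  0.2188]
```

```bash
python3 - <<'E'
from h import *
I,D=grab_frame("scene"); save("l2.png",cv2.resize(I[140:280,320:460],(600,600),interpolation=cv2.INTER_CUBIC))
E
```

```text
(no output)
```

View pics/l2.png

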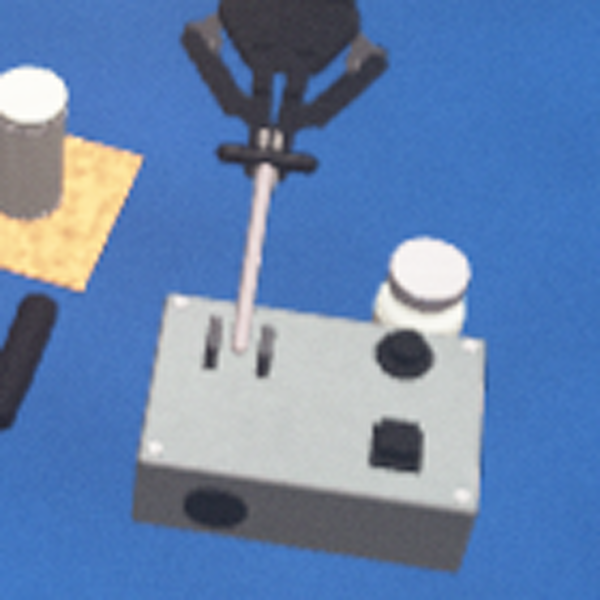

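The bar is resting on the fingers at (268,158), with the lever about halfway up. Continuing.

Call:
{"method": "send_rows", "body": {
  "moves": [
    {"translation":[-0.01,0,-0.002],"angular":[0,0,0],"hand":-1},
    {"translation":[-0.02,0,-0.004],"angular":[0,0,0],"hand":-1},
    {"translation":[-0.03,0,-0.006],"angular":[0,0,0],"hand":-1},
    {"translation":[-0.04,0,-0.007],"angular":[0,0,0],"hand":-1},
    {"translation":[-0.05,0,-0.0075],"angular":[0,0,0],"hand":-1},
    {"translation":[-0.06,0,-0.008],"angular":[0,0,0],"hand":-1},
    {"translation":[-0.07,0,-0.0075],"angular":[0,0,0],"hand":-1},
    {"translation":[-0.08,0,-0.007],"angular":[0,0,0],"hand":-1},
    {"translation":[-0.09,0,-0.006],"angular":[0,0,0],"hand":-1},
    {"translation":[-0.1,0,-0.004],"angular":[0,0,0],"hand":-1},
    {"translation":[-0.11,0,-0.002],"angular":[0,0,0],"hand":-1},
    {"translation":[-0.12,0,0],"angular":[0,0,0],"hand":-1},
    {"translation":[-0.129,0,0.003],"angular":[0,0,0],"hand":-1},
    {"translation":[-0.138,0,0.006],"angular":[0,0,0],"hand":-1},
    {"translation":[-0.148,0,0.01],"angular":[0,0,0],"hand":-1},
    {"translation":[-0.157,0,0.014],"angular":[0,0,0],"hand":-1},
    {"translation":[-0.166,0,0.018],"angular":[0,0,0],"hand":-1},
    {"translation":[-0.175,0,0.023],"angular":[0,0,0],"hand":-1},
    {"translation":[-0.183,0,0.028],"angular":[0,0,0],"hand":-1},
    {"translation":[-0.191,0,0.034],"angular":[0,0,0],"hand":-1}
  ]
}}

```text
t: 28.72
tcp_pos: [0.5708, 0.1783, 0.1664]
eef_rot: [0.257, -0.072, 0.964, 0.019]
contact_force: [-49.7, -9.5, 27.6]
opening: -0.0003
finger_force: 27.8
```

```bash
python3 - <<'E'
from h import *
o=r.observe(); print(o["t"],o["tcp_pos"],o["contact_force"],o["finger_force"])
I,D=grab_frame("scene"); save("l3.png",cv2.resize(I[140:280,320:460],(600,600),interpolation=cv2.INTER_CUBIC))
E
```

```text
28.7167 [0.5708 0.1783 0.1664] [-49.6773  -9.4652  27.5551] 27.841648757457733
```

View pics/l3.png

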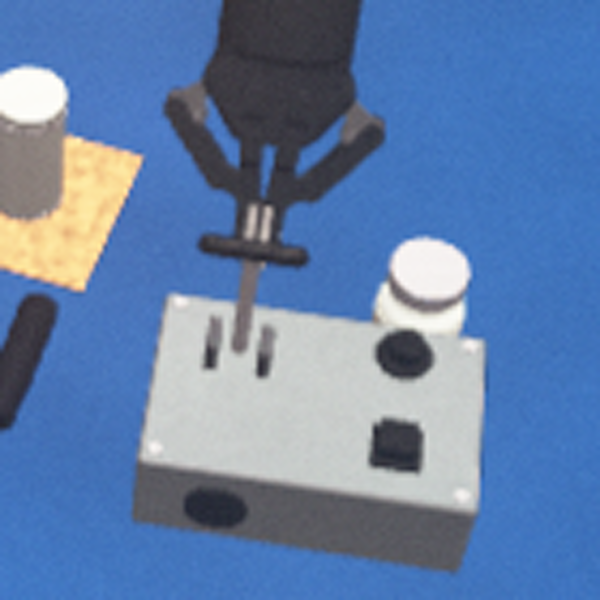

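The lever is up against its stop, with the bar at (253,250). Backing off now.

Call:
{"method": "send_rows", "body": {
  "moves": [
    {"translation":[0.008,0,-0.004],"angular":[0,0,0],"hand":-1},
    {"translation":[0.016,0,-0.008],"angular":[0,0,0],"hand":-1},
    {"translation":[0.03,0,-0.015],"angular":[0,0,0],"hand":-1},
    {"translation":[0.06,0,-0.03],"angular":[0,0,0],"hand":-1},
    {"translation":[0.1,0,-0.06],"angular":[0,0,0],"hand":-1},
    {"translation":[0.13,0,-0.1],"angular":[0,0,0],"hand":-1},
    {"translation":[0.14,0,-0.15],"angular":[0,0,0],"hand":-1},
    {"translation":[0.14,0,-0.2],"angular":[0,0,0],"hand":-1},
    {"translation":[0.14,0,-0.2],"angular":[0,0,0],"hand":-1},
    {"translation":[0.14,0,-0.2],"angular":[0,0,0],"hand":-1},
    {"translation":[0.14,0,-0.2],"angular":[0,0,0],"hand":-1},
    {"translation":[0.14,0,-0.2],"angular":[0,0,0],"hand":-1}
  ]
}}

```text
t: 29.77
tcp_pos: [0.4622, 0.1621, 0.217]
eef_rot: [0.257, -0.072, 0.963, 0.019]
contact_force: [0.3, 0.4, -0.0]
opening: 0.0003
finger_force: 0.0
```

```bash
python3 - <<'E'
from h import *
knob()
o=r.observe(); print(o["t"],o["tcp_pos"],o["contact_force"])
for c in("top","scene"):
    I,D=grab_frame(c); P=cloud(c,D); X,Y,Z=np.moveaxis(P,-1,0)
    for n,m in dict(bar=(X>.54)&(X<.63)&(abs(Y-.18)<.04)&(Z>.17)&(Z<.21),tin=(abs(X-.425)<.05)&(abs(Y+.006)<.05)&(abs(Z-.103)<.006),jar=(abs(X-.463)<.035)&(abs(Y-.272)<.035)&(abs(Z-.08)<.005)).items():
        q=P[m&(D>0)]; print(c,n,len(q),q.mean(0) if len(q) else "")
    if c=="scene": save("f.png",I)
E
```

```text
top 72 knob [ 0.5604 -0.2661  0.1602] ang -0.0014166404246389397 rad 0.10016451774818623
scene 67 knob [ 0.5614 -0.2663  0.1617] ang -0.0020226193136170423 rad 0.10171253162277147
29.8667 [0.4622 0.162  0.217 ] [ 0.8481  0.2605 -0.1891]
top bar 92 [0.5833 0.1793 0.1992]
top tin 209 [ 0.4245 -0.0054  0.1033]
top jar 188 [0.4636 0.273  0.0805]
scene bar 143 [0.5872 0.1802 0.1979]
scene tin 203 [ 0.4285 -0.0035  0.104 ]
scene jar 220 [0.467  0.2746 0.0809]
```

View pics/f.png

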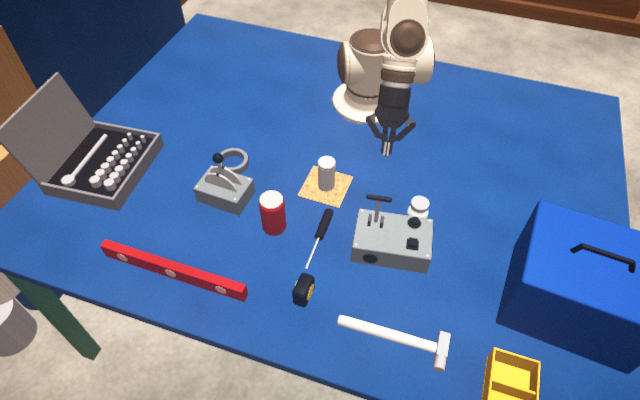

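The final picture shows the tin on the mat (327,175), the speed knob straight up (218,158) and the trip lever up (378,198). The bystanders haven't moved and the arm is clear of everything.

```bash
python3 -c "
from cell import ticket
print(ticket.close_job())"
```

```text
the job is handed in; nothing more can be done
None
```

The job is handed in at about 30 s: the tin stands upright on the mat, the speed lever is at idle, and the test button dropped the trip lever, which I lifted back up and it stayed there; the square button and the other things were left alone. While seating the lever, the fingers briefly pressed its stop with about 57 N.

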